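# Run a hand-cranked drying turntable at speed and stop it at the index

## Robot

A 6-joint arm with a two-finger parallel gripper is mounted at the origin on the work surface. World frame = base frame: x ahead of the robot, y to its left, z up, the work surface at z = 0. Lengths are in m, angles in degrees, forces in N, time in s.
With the tool pointing down it reaches from about 0.35 to 0.875 m from the base axis. Payload 4.2 kg.
Tool frame: the origin (TCP) lies at the very end of the fingers, on their centre line; the grasp point (between the pads) lies 19 mm behind it; z points along the fingers, y is the line along which they close (so a half turn about z gives the same grasp; the last joint's range is limited). The gripper opens to 85 mm and grips with 20 to 120 N. Pads are 22 mm wide; open, the fingers measure 114 mm over their backs; the gripper's body (76 mm by 85 mm) begins 54 mm behind the grasp point. The pads swing forward as they close: fully open they stand 13 mm farther back than shut.
Start: joints at [14.817, 22.042, 0.453, 0, -68.411, -14.817], TCP at [0.625, 0, 0.231] pointing down, gripper open.
Joint ranges: [-179.83, 179.83], [-69.29, 118.12], [-61.27, 80.66], [-181.25, 117.63], [-171.15, -9.14], [-177.46, 177.46]. Speed limits (degrees/s): [159.86, 159.86, 180, 180, 180, 180].

## Interface

Orientations are given as [roll, pitch, yaw] about the fixed x, y, z axes, in that order (R = Rz(yaw) Ry(pitch) Rx(roll)).
In Python, from rig import telemetry, imaging, arm gives the robot as it stands.
- The arm moves only by the shell command python3 -m pendant 'ROWS' [FORCE]. ROWS is JSON, a list of rows, each a list of 7 numbers: the opening, from -1 (shut) to 1 (fully open), then the shift along the tool's x, y, z in mm, then the turn, a rotation vector about the tool's x, y, z in rad. In form: [[fingers, x, y, z, ax, ay, az], ...]. A call has exactly 5 rows; each row shifts and turns the commanded pose from where the row before left it, along the tool's axes as they then stand; what a row does not reach is not made up. A row lasts 1/8 s, in which the tool goes at most 62.5 mm and 10.7 degrees, less where a joint would pass 70% of its speed; a pose out of reach is approached as far as the arm can. A call is refused whole if a number of a shift passes 62.5 or a number of a turn 0.188, either way. A call with a gripper value outside its range is refused whole. The fingers move at their own pace and stop on an object; FORCE is the grip in N (left out, the last holds). Time passes only in rows, so rows that do not move let the fingers close, or fill a call up. It gives the time, the measured TCP pose, the force, the opening and the grip force at its end, in the units of the state.
- telemetry.state(): the state, without advancing time (a new reading comes with each control period).
- imaging.capture(name): name is "scene" or "side" or "wrist"; returns a dict with "pixels" (384x512x3 uint8, blue, green, red), "depth" (384x512 float32, m along the optical axis (not along the pixel's ray), 0 where there is no reading), "fx", "fy", "cx", "cy" (pixels), "dist_coeffs" ([k1, k2, p1, p2, k3] as OpenCV has them; the pictures are not rectified), "xyz" and "orientation" of the camera in the world; the wrist camera has in their place "mount" (4x4, takes a point from camera to tool coordinates, whose origin is the TCP and whose axes are the flange's). Camera axes: x right, y up, looking along -z (the intrinsics and any distortion apply to the point x, -y, -z); pixel columns grow to the right and rows downward; lengths in m; the calibration is good to about 2 mm. A picture is of the moment at which its call begins: read the wrist's pose just before it.
- arm.hand_in(): hands the job in; it is judged then, once.
The state is a dict: "time_s": time; "joints": joint angles; "qd": joint speeds; "joint_efforts": joint torques, N m; "eef_pos": TCP position; "ee_rot": TCP orientation; "force": force on the tool from outside, world axes, zero at the start; "moment": the same for the moment, N m; "grip_width": finger opening in m; "finger_force": force on a finger pad.
Only numpy, scipy, OpenCV 4.12 (cv2) and the standard library are available. Lean on these libraries where they do the work, as an engineer would, in place of code of your own. Each camera call takes 0.05 s, during which the arm holds its last target. There are 200 camera calls.

## Task

Grip the wooden knob of the hand crank and turn it, either way round, until the turntable with the stained board runs at 15 turns a minute; keep the turntable steadily between 12 and 18 turns a minute for at least five seconds without ever spinning it faster than 22. Then slow it down and bring it to a standstill with its lug under the finger of the index post, let go of the crank and move clear. Work only the crank: do not touch the turntable, its freshly stained board or the drag shoe, and leave the other things on the bench where they are.

Things in the scene. Friction and masses are not known exactly. Their poses are not given: they have to be found in the camera images.
- stand: Plywood base plate (18 mm thick, 390 x 625 mm) of the turntable, does not move. Origin on the crank's vertical axis at bench height; z up; +y points to the turntable, whose axis is at (0, 300) mm; +x to the index post (110 mm high). A grey gearbox 120 x 120 mm, top at 70 mm, is under the crank. The drag shoe's pocket, beyond the turntable on the +y side, is 98 mm high.
- crank_axis (a point): Point on the vertical crank axis, 125 mm above the bench, the same height as the knob's grip point. In the gearbox a viscous slip coupling, 1:1 and in the same direction, joins crank and turntable: torque on the turntable about 0.033 N m per rad/s of (crank speed minus turntable speed); no fixed angle between the two.
- knob_grip (a point): Grip point on the axis of the crank's knob, 125 mm above the bench. The knob is upright, round, wooden, 30 mm in diameter, 50 mm tall (99 to 149 mm above the bench), spins freely on its pin and circles the crank axis at a radius of 70 mm. The flat steel crank arm below has its top at 96 mm; the hub on the axis, 32 mm wide, at 104 mm.
- crank (a joint): Angle of the crank (rad), unlimited, grows anticlockwise seen from above; at 0 the knob lies on the +x side of the crank axis in the base's frame. It stays where it is left (friction about 0.08 N m).
- turntable: The turntable; origin on its axis at the disc's underside (62 mm up), z up, x towards the lug. Inertia about 0.026 kg m2: it follows the crank's speed with a time constant near 0.8 s, at steady speed about 0.8 rad/s slower than the crank because of the shoe's drag. 15 turns a minute = 1.57 rad/s, 12 = 1.26, 18 = 1.88, 22 = 2.3.
- table_axis (a point): Centre of the turntable's upper face, 70 mm above the bench. Steel disc of 280 mm diameter, 8 mm thick; a dark stained board with one pale edge, 110 x 110 x 18 mm, is clipped on it (clips up to 92 mm above the bench).
- lug (a point): Centre of the upper face of the lug, a flat steel tab 30 mm wide that sticks out of the turntable's rim by about 29 mm; 155 mm from the turntable's axis, 70 mm above the bench. It turns with the table.
- mark (a point): The place on the lug's circle (155 mm from the axis, 70 mm high) right under the inner end of the index finger, a 14 mm wide steel bar that points inwards from the top of the steel index post at the rim. Fixed to the base.
- shoe: Drag shoe: loose steel block with a felt sole, 34 x 34 x 36 mm, lying on the turntable 105 mm from its axis in a fixed square pocket; origin at the centre of its sole. It drags on the turntable with about 0.025 N m, from run to run up to twice or down to half of that; with the crank held still the turntable stops within about a second or two.
- stain_a: Bystander: amber stain bottle, 48 mm diameter, 100 mm tall. Origin under its centre.
- stain_b: Bystander: another such bottle.
- sample: Bystander: pale wooden sample board 130 x 110 x 18 mm. Origin under its centre.
- sponge: Bystander: grey applicator sponge 50 x 34 x 18 mm lying on the base plate beyond the crank. Origin under its centre.
- tin: Bystander: small open aluminium cup, 52 mm diameter, 45 mm tall, on the base plate. Origin under its centre.
- sanding_block: Bystander: cork sanding block 90 x 50 x 35 mm. Origin under its centre.

How it is judged:
By the outcome, as a careful person would: the job done as asked, in the order asked, and still so for the second after the job is handed in, with the robot touching nothing.
It also fails if it takes over 61 s, if anything falls off the work surface, if the arm or the gripper's body presses on something with over 40 N, if the wrist force passes 120 N, or if a joint passes its speed limit or range.

## Working session

There is one attempt and no reset: what is moved stays moved. The work goes in short steps, Python scripts to look and compute and a shell command to move; the robot and the scene stay as the last step left them, time stands still between calls to the robot, and variables do not carry over. Pictures are saved under pics/ and viewed, at most 10 in all, crops included, and the job is handed in when it is done.

```bash
mkdir -p pics; ls; cat > h.py <<'E'
import numpy as np,cv2
from scipy.spatial.transform import Rotation as R
from rig import telemetry,imaging,arm
def cap(n,save=None):
    s=telemetry.state(); c=imaging.capture(n)
    if save: cv2.imwrite('pics/'+save,c['pixels'])
    if 'mount' in c:
        T=np.eye(4);T[:3,:3]=R.from_euler('xyz',s['ee_rot'],degrees=True).as_matrix();T[:3,3]=s['eef_pos']
        c['T']=T@np.array(c['mount'])
    else:
        T=np.eye(4);o=np.array(c['orientation'],float)
        T[:3,:3]=o if o.shape==(3,3) else R.from_euler('xyz',o,degrees=True).as_matrix()
        T[:3,3]=c['xyz'];c['T']=T
    return c
def rays(c,px):
    K=np.array([[c['fx'],0,c['cx']],[0,c['fy'],c['cy']],[0,0,1]])
    u=cv2.undistortPoints(np.array(px,float).reshape(-1,1,2),K,np.array(c['dist_coeffs'],float)).reshape(-1,2)
    return np.c_[u[:,0],-u[:,1],-np.ones(len(u))]
def atz(c,px,z):  # intersect with plane z
    d=rays(c,px)@c['T'][:3,:3].T;o=c['T'][:3,3]
    return o+d*((z-o[2])/d[:,2])[:,None]
def cloud(c):
    h,w=c['depth'].shape;vv,uu=np.mgrid[:h,:w]
    P=rays(c,np.c_[uu.ravel(),vv.ravel()])*c['depth'].reshape(-1,1)
    return (P@c['T'][:3,:3].T+c['T'][:3,3]).reshape(h,w,3)
E
python3 - <<'E'
from h import *
for n in('scene','side','wrist'):
    c=cap(n,n+'0.png');print(n,{k:c[k] for k in c if k not in('pixels','depth','T')},c['T'].round(3).tolist())
    np.save('pics/%s0.npy'%n,cloud(c))
print(telemetry.state())
a=cv2.imread('pics/scene0.png');b=cv2.imread('pics/side0.png')
cv2.imwrite('pics/both.png',cv2.resize(a,(800,600)))
E
```

```text
pics
scene {'fx': 459.03078936724376, 'fy': 459.03078936724376, 'cx': 247.2735508057553, 'cy': 194.71374469007853, 'dist_coeffs': array([0.05567703, 0.        , 0.        , 0.        , 0.        ]), 'xyz': array([ 1.45080635, -0.21460214,  0.94083017]), 'orientation': array([46.12211067,  0.98428623, 83.97050999])} [[0.105, -0.688, 0.718, 1.451], [0.994, 0.085, -0.064, -0.215], [-0.017, 0.721, 0.693, 0.941], [0.0, 0.0, 0.0, 1.0]]
side {'fx': 464.3485431651496, 'fy': 464.3485431651496, 'cx': 247.46228921916878, 'cy': 191.93436840228887, 'dist_coeffs': array([-0.15991252,  0.        ,  0.        ,  0.        ,  0.        ]), 'xyz': array([ 0.19994935, -1.03173791,  1.25409048]), 'orientation': array([ 40.49748016,   0.7104509 , -22.03322118])} [[0.927, 0.293, -0.235, 0.2], [-0.375, 0.702, -0.606, -1.032], [-0.012, 0.649, 0.76, 1.254], [0.0, 0.0, 0.0, 1.0]]
wrist {'fx': 266.4591774633407, 'fy': 266.4591774633407, 'cx': 253.77445193600883, 'cy': 190.45903193518208, 'dist_coeffs': array([-0.02823594,  0.        ,  0.        ,  0.        ,  0.        ]), 'mount': array([[-8.69903919e-05,  
[... 431 characters left out ...]
{'time_s': 0.15, 'joints': array([ 1.48172834e+01,  2.20802825e+01,  3.98093243e-01, -1.93531032e-02,
       -6.84130921e+01, -1.48155061e+01]), 'qd': array([-0.04449546, -0.06986171,  0.18042902,  0.12826669, -0.12564403,
        0.02427718]), 'joint_efforts': array([-6.03353892e-04, -3.92678475e+01,  1.88581592e+01,  4.18858320e+00,
       -3.39302780e-03,  5.70479813e-06]), 'eef_pos': array([6.24555177e-01, 1.61610089e-05, 2.30482052e-01]), 'ee_rot': array([ 1.79903287e+02, -6.97849040e-03, -9.00053520e+01]), 'force': array([-5.02108041e-03, -3.91252255e-01, -1.46048214e-04]), 'moment': array([-0.01304146,  0.01589067,  0.02560012]), 'finger_force': 0.0, 'grip_width': 0.08521904956330902}
```

View pics/both.png

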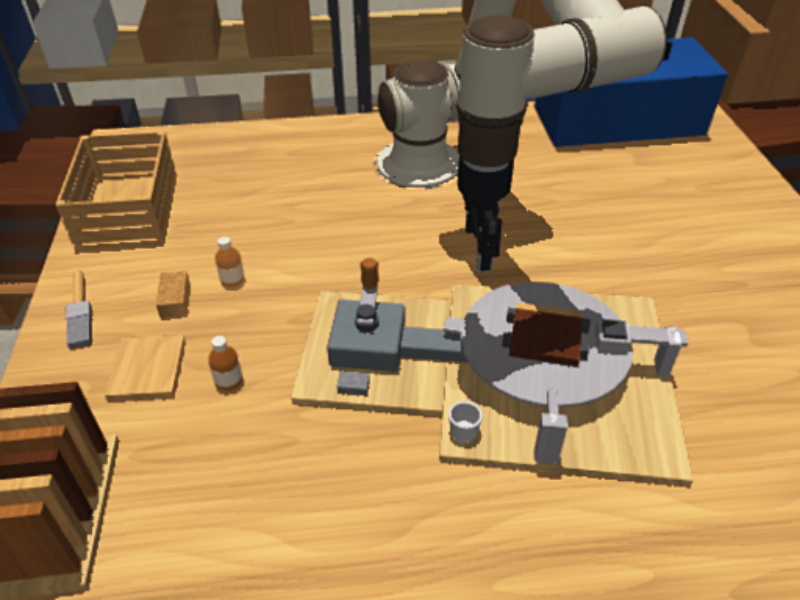

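View pics/side0.png

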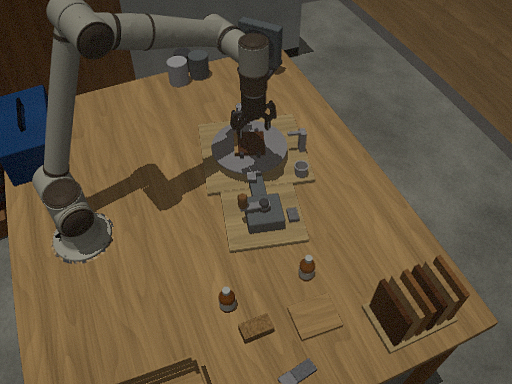

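The scene picture shows the knob at about (370,270) in the 800-wide view, the hub at (367,318), the disc around (548,342), the lug at (455,327) and the index finger tip at (552,395). The side view agrees.

```bash
cat > m.py <<'E'
from h import *
from scipy.optimize import least_squares
import sys
s=.64
c=cap('scene')
P=cloud(c)
for nm,(u,v),z in [('knobtop',(370,262),.149),('hub',(367,309),.104),('lug',(455,325),.07),('fingertip',(553,393),.11),('post',(552,420),.11),('disc c',(548,340),.07)]:
    print(nm,atz(c,[(u*s,v*s)],z)[0].round(4),P[int(v*s),int(u*s)].round(4))
for n in('scene','side'):
    Q=np.load('pics/%s0.npy'%n).reshape(-1,3)
    d=atz(c,[(548*s,340*s)],.07)[0]
    m=(abs(Q[:,2]-.07)<.004)&(np.hypot(*(Q[:,:2]-d[:2]).T)<.2)
    q=Q[m][:,:2]
    # robust rim: max radius per angle bin
    x=d[:2]
    for it in range(10):
        r=q-x;a=np.arctan2(r[:,1],r[:,0]);rr=np.hypot(*r.T);b=np.round(a/.1)
        e=[]
        for k in np.unique(b):
            w=rr[b==k];w=w[w<.146]
            if len(w)>3 and w.max()>.12:e.append((k*.1,w.max()))
        e=np.array(e);pts=x+e[:,1:]*np.c_[np.cos(e[:,0]),np.sin(e[:,0])]
        f=least_squares(lambda p:np.hypot(*(pts-p).T)-.139,x,loss='soft_l1',f_scale=.002);x=f.x
    print(n,'disc',x.round(4),len(e),'rms',np.sqrt(np.median(f.fun**2)))
    r=Q[:,:2]-x;rr=np.hypot(*r.T)
    l=Q[(abs(Q[:,2]-.07)<.004)&(rr>.148)&(rr<.168)][:,:2]
    print(' lug',l.mean(0).round(4) if len(l) else None,len(l))
    k=atz(c,[(370*s,262*s)],.149)[0]
    kq=Q[(Q[:,2]>.105)&(Q[:,2]<.152)&(np.hypot(*(Q[:,:2]-k[:2]).T)<.04)]
    f=least_squares(lambda p:np.hypot(*(kq[kq[:,2]<.145][:,:2]-p).T)-.015,k[:2],loss='soft_l1',f_scale=.002)
    print(' knob side fit',f.x.round(4),len(kq),'top',kq[kq[:,2]>.146].mean(0).round(4), kq[:,2].max())
    h=atz(c,[(367*s,309*s)],.104)[0]
    hq=Q[(abs(Q[:,2]-.104)<.003)&(np.hypot(*(Q[:,:2]-h[:2]).T)<.025)]
    print(' hub',hq.mean(0).round(4),len(hq))
    g=Q[(abs(Q[:,2]-.070)<.003)&(np.hypot(*(Q[:,:2]-h[:2]).T)<.09)][:,:2]
    if len(g)>20: print(' gearbox',cv2.minAreaRect(g.astype(np.float32)))
    t=Q[(abs(Q[:,2]-.110)<.004)&(np.hypot(*(Q[:,:2]-x).T)<.25)&(Q[:,0]>x[0]+.1)][:,:2]
    if len(t)>8: print(' index',cv2.minAreaRect(t.astype(np.float32)),t.mean(0).round(4))
    o=Q[(Q[:,2]>.014)&(Q[:,2]<.022)&(Q[:,0]>.3)&(Q[:,1]>h[1]-.2)&(Q[:,1]<x[1]+.25)&(Q[:,0]<h[0]+.3)][:,:2]
    print(' plate',cv2.minAreaRect(o.astype(np.float32)))
E
python3 m.py
```

```text
knobtop [ 0.524  -0.1583  0.149 ] [ 0.5186 -0.1601  0.147 ]
hub [ 0.5912 -0.1708  0.104 ] [ 0.5895 -0.173   0.1054]
lug [ 0.6133 -0.0241  0.07  ] [ 0.613  -0.0246  0.0697]
fingertip [0.807  0.0851 0.11  ] [0.8058 0.0832 0.1106]
post [0.8545 0.0704 0.11  ] [0.8505 0.0713 0.1075]
disc c [0.6661 0.1218 0.07  ] [0.6775 0.1147 0.0852]
scene disc [0.6585 0.1185] 59 rms 0.0009592460339488129
 lug [ 0.6079 -0.0312] 66
 knob side fit [ 0.521  -0.1599] 186 top [ 0.5246 -0.1602  0.1485] 0.15162923550784668
 hub [ 0.5923 -0.1719  0.1036] 73
 gearbox ((0.5937044024467468, -0.17356333136558533), (0.11824099719524384, 0.12321068346500397), 76.92964935302734)
 index ((0.8321537971496582, 0.07834582030773163), (0.03504764661192894, 0.06921074539422989), 74.66835021972656) [0.8395 0.076 ]
 plate ((0.6565931439399719, 0.01671716570854187), (0.6195751428604126, 0.3939785957336426), 77.23531341552734)
side disc [0.6545 0.1183] 56 rms 0.0011459834954608728
 lug [ 0.6032 -0.0307] 36
 knob side fit [ 0.5201 -0.1586] 118 top [ 0.5173 -0.1627  0.1494] 0.15186098231764134
 hub [ 0.5879 -0.1728  0.1043] 41
 gearbox ((0.5879034996032715, -0.1736200749874115), (0.12115755677223206, 0.11932500451803207), 76.66345977783203)
 index ((0.8295002579689026, 0.07252722233533859), (0.07116495817899704, 0.037545379251241684), 2.2635414600372314) [0.8342 0.0753]
 plate ((0.6523236036300659, 0.016436278820037842), (0.6244955062866211, 0.39059677720069885), 77.24874114990234)
```

Knob ≈ (0.5205, −0.159), crank axis ≈ (0.590, −0.1725), table axis ≈ (0.6565, 0.1184), base yaw ≈ −12.8°. The lug sits at −108.8° and the mark at −12.8°. In the tool frame, +x is world −y, +y is world −x and +z is down, so I start the approach.

```bash
python3 -m pendant '[[1,40,26,0,0,0,0],[1,40,26,0,0,0,0],[1,40,26,0,0,0,0],[1,40,26,0,0,0,0],[1,0,0,20,0,0,0]]' 40
cat > w.py <<'E'
from h import *
from scipy.optimize import least_squares
c=cap('wrist','w1.png');P=cloud(c).reshape(-1,3);s=telemetry.state()
print(s['eef_pos'].round(4),s['ee_rot'].round(2),s['force'].round(2))
k0=np.array([.5205,-.159]);h0=np.array([.59,-.1725])
d=lambda c,r:np.hypot(*(P[:,:2]-c).T)<r
t=P[(abs(P[:,2]-.149)<.003)&d(k0,.025)];print('knob top',t.mean(0).round(4),len(t),cv2.minEnclosingCircle(t[:,:2].astype(np.float32)) if len(t) else 0)
t=P[(abs(P[:,2]-.104)<.003)&d(h0,.03)];print('hub',t.mean(0).round(4),len(t),cv2.minEnclosingCircle(t[:,:2].astype(np.float32)) if len(t) else 0)
g=P[(abs(P[:,2]-.070)<.003)&d(h0,.09)];print('gear',cv2.minAreaRect(g[:,:2].astype(np.float32)))
E
python3 w.py
```

```text
time_s: 0.82
eef_pos: [0.5202, -0.1623, 0.2128]
ee_rot: [-179.8, -0.0, -90.2]
force: [0.0, 0.4, -1.2]
grip_width: 0.0854
finger_force: 0.0
[ 0.5186 -0.1609  0.2088] [ 1.7981e+02  8.0000e-02 -9.0190e+01] [-0.92  0.38 -2.32]
knob top [ 0.5211 -0.1608  0.1482] 736 ((0.5208978056907654, -0.16012902557849884), 0.013779573142528534)
hub [ 0.5892 -0.1731  0.1032] 719 ((0.5897122621536255, -0.17281241714954376), 0.015772398561239243)
gear ((0.5895704627037048, -0.17264193296432495), (0.11766722798347473, 0.11734575778245926), 76.6540756225586)
```

View pics/w1.png

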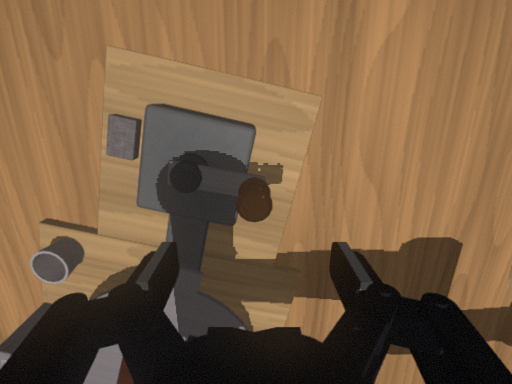

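The wrist picture shows the knob at (254,200), right of the hub at (186,174), with the open fingers straddling it. Depth gives knob (0.521, −0.160) and hub (0.5895, −0.1728). Next I descend and grip.

```bash
python3 -m pendant '[[1,0,0,30,0,0,0],[1,0,0,30,0,0,0],[1,0,0,28,0,0,0],[1,0,0,12,0,0,0],[-1,0,0,0,0,0,0]]' 40;  python3 -m pendant '[[-1,0,0,0,0,0,0],[-1,0,0,0,0,0,0],[-1,0,0,0,0,0,0],[-1,0,0,0,0,0,0],[-1,0,0,0,0,0,0]]' 40
python3 - <<'E'
import numpy as np
c=np.array([.5895,-.1728]);a0=np.radians(169.4)
# CCW ramp then steady 20 rows/turn
st=np.r_[.05,.12,.2,.27,.314,[2*np.pi/20]*25]
a=a0+np.r_[0,np.cumsum(st)];p=np.c_[np.cos(a),np.sin(a)]*70
d=np.diff(p,axis=0)
for i in range(0,30,5): print([[-1,round(-v[1],1),round(-v[0],1)] for v in d[i:i+5]])
E
```

```text
time_s: 1.5
eef_pos: [0.5209, -0.1598, 0.1109]
ee_rot: [179.9, -0.0, -90.0]
force: [-0.6, 0.7, 0.5]
grip_width: 0.0699
finger_force: 0.0
time_s: 2.12
eef_pos: [0.5206, -0.1601, 0.1126]
ee_rot: [180.0, -0.0, -90.0]
force: [-3.1, 1.0, 5.6]
grip_width: 0.0289
finger_force: 39.4
[[-1, np.float64(3.5), np.float64(0.6)], [-1, np.float64(8.4), np.float64(0.6)], [-1, np.float64(13.9), np.float64(-1.2)], [-1, np.float64(17.9), np.float64(-5.9)], [-1, np.float64(17.9), np.float64(-12.6)]]
[[-1, np.float64(13.2), np.float64(-17.5)], [-1, np.float64(7.1), np.float64(-20.7)], [-1, np.float64(0.4), np.float64(-21.9)], [-1, np.float64(-6.4), np.float64(-20.9)], [-1, np.float64(-12.6), np.float64(-17.9)]]
[[-1, np.float64(-17.5), np.float64(-13.2)], [-1, np.float64(-20.7), np.float64(-7.1)], [-1, np.float64(-21.9), np.float64(-0.4)], [-1, np.float64(-20.9), np.float64(6.4)], [-1, np.float64(-17.9), np.float64(12.6)]]
[[-1, np.float64(-13.2), np.float64(17.5)], [-1, np.float64(-7.1), np.float64(20.7)], [-1, np.float64(-0.4), np.float64(21.9)], [-1, np.float64(6.4), np.float64(20.9)], [-1, np.float64(12.6), np.float64(17.9)]]
[[-1, np.float64(17.5), np.float64(13.2)], [-1, np.float64(20.7), np.float64(7.1)], [-1, np.float64(21.9), np.float64(0.4)], [-1, np.float64(20.9), np.float64(-6.4)], [-1, np.float64(17.9), np.float64(-12.6)]]
[[-1, np.float64(13.2), np.float64(-17.5)], [-1, np.float64(7.1), np.float64(-20.7)], [-1, np.float64(0.4), np.float64(-21.9)], [-1, np.float64(-6.4), np.float64(-20.9)], [-1, np.float64(-12.6), np.float64(-17.9)]]
```

```bash
python3 -m pendant '[[-1,3.5,0.6,0,0,0,0],[-1,8.4,0.6,0,0,0,0],[-1,13.9,-1.2,0,0,0,0],[-1,17.9,-5.9,0,0,0,0],[-1,17.9,-12.6,0,0,0,0]]'
cat > t.py <<'E'
from h import *
import sys
A=np.array([.6565,.1184])
def lug(c):
    P=cloud(c).reshape(-1,3);q=P[abs(P[:,2]-.07)<.006][:,:2]-A
    r=np.hypot(*q.T);q=q[(r>.147)&(r<.168)]
    a=np.degrees(np.arctan2(q[:,1],q[:,0]))
    return a
s=telemetry.state();c=cap('scene',sys.argv[1] if len(sys.argv)>1 else None)
P=cloud(c).reshape(-1,3)
a=lug(c)
# board angle: dark board top z~.088
b=P[(abs(P[:,2]-.088)<.003)&(np.hypot(*(P[:,:2]-A).T)<.09)][:,:2].astype(np.float32)
h,_=np.histogram(a,np.arange(-180,181,10));
print('t',s['time_s'],'lugpix',[(int(k*10-175),int(v)) for k,v in enumerate(h) if v>3],'med',np.median(a).round(1) if len(a) else None,len(a),'board',cv2.minAreaRect(b) if len(b)>10 else None,len(b))
v=s['eef_pos'][:2]-[.5895,-.1728];print('crank',np.degrees(np.arctan2(v[1],v[0])).round(1),np.hypot(*v).round(4),'F',s['force'].round(1),'M',s['moment'].round(2))
E
python3 t.py
```

```text
time_s: 2.75
eef_pos: [0.5391, -0.2221, 0.1127]
ee_rot: [-180.0, 0.0, -90.0]
force: [-0.1, 4.4, 2.4]
grip_width: 0.0293
finger_force: 39.6
t 2.75 lugpix [(-105, 42), (-95, 32)] med -100.9 74 board ((0.6590766906738281, 0.12745162844657898), (0.1529870331287384, 0.11584817618131638), 77.32927703857422) 1294
crank -135.6 0.0705 F [-0.1  4.4  2.4] M [ 1.25 -0.3  -0.  ]
```

Forces are low and tracking is good, so I continue at steady speed (20 rows per turn) and measure at each call.

```bash
python3 -m pendant '[[-1,13.2,-17.5,0,0,0,0],[-1,7.1,-20.7,0,0,0,0],[-1,0.4,-21.9,0,0,0,0],[-1,-6.4,-20.9,0,0,0,0],[-1,-12.6,-17.9,0,0,0,0]]'; python3 t.py
python3 -m pendant '[[-1,-17.5,-13.2,0,0,0,0],[-1,-20.7,-7.1,0,0,0,0],[-1,-21.9,-0.4,0,0,0,0],[-1,-20.9,6.4,0,0,0,0],[-1,-17.9,12.6,0,0,0,0]]'; python3 t.py
```

```text
time_s: 3.42
eef_pos: [0.6384, -0.2232, 0.1126]
ee_rot: [180.0, -0.0, -90.0]
force: [-6.0, 3.8, 7.1]
grip_width: 0.029
finger_force: 40.1
t 3.425 lugpix [(-85, 4), (-75, 70), (-65, 8)] med -74.5 82 board ((0.6576522588729858, 0.1258765459060669), (0.117928147315979, 0.1508123278617859), 13.961593627929688) 1316
crank -45.9 0.0703 F [-6.   3.8  7.1] M [ 0.93  1.79 -0.02]
time_s: 4.1
eef_pos: [0.64, -0.1245, 0.1126]
ee_rot: [-180.0, -0.1, -90.0]
force: [-3.4, -7.3, 6.1]
grip_width: 0.0289
finger_force: 40.0
t 4.1 lugpix [(-45, 15), (-35, 78)] med -36.2 93 board ((0.6677269339561462, 0.13078172504901886), (0.14316913485527039, 0.139926940202713), 52.44193649291992) 1291
crank 43.7 0.0698 F [-3.4 -7.3  6.1] M [-1.96  1.27  0.  ]
```

```bash
python3 -m pendant '[[-1,-13.2,17.5,0,0,0,0],[-1,-7.1,20.7,0,0,0,0],[-1,-0.4,21.9,0,0,0,0],[-1,6.4,20.9,0,0,0,0],[-1,12.6,17.9,0,0,0,0]]' >o; cat o | tr '\n' ' '; python3 t.py
python3 -m pendant '[[-1,17.5,13.2,0,0,0,0],[-1,20.7,7.1,0,0,0,0],[-1,21.9,0.4,0,0,0,0],[-1,20.9,-6.4,0,0,0,0],[-1,17.9,-12.6,0,0,0,0]]' >o; cat o | tr '\n' ' '; python3 t.py
```

```text
time_s: 4.78 eef_pos: [0.542, -0.1215, 0.1126] ee_rot: [-179.8, 0.0, -89.9] force: [2.2, -0.5, 2.7] grip_width: 0.0291 finger_force: 39.9 t 4.775 lugpix [(5, 65), (15, 39)] med 8.7 104 board ((0.6558499932289124, 0.13173235952854156), (0.1368718296289444, 0.14056545495986938), 8.325017929077148) 1274
crank 132.8 0.07 F [ 2.2 -0.5  2.7] M [ 0.   -0.64 -0.03]
time_s: 5.45 eef_pos: [0.5394, -0.2224, 0.1126] ee_rot: [-180.0, -0.0, -90.0] force: [1.3, 3.6, 7.3] grip_width: 0.0288 finger_force: 40.4 t 5.45 lugpix [(55, 46), (65, 48)] med 60.2 94 board ((0.6635296940803528, 0.12728910148143768), (0.15644365549087524, 0.11579449474811554), 61.013214111328125) 1286
crank -135.3 0.0705 F [1.3 3.6 7.3] M [ 1.08 -0.2   0.  ]
```

```bash
python3 -m pendant '[[-1,13.2,-17.5,0,0,0,0],[-1,7.1,-20.7,0,0,0,0],[-1,0.4,-21.9,0,0,0,0],[-1,-6.4,-20.9,0,0,0,0],[-1,-12.6,-17.9,0,0,0,0]]' >o; python3 t.py
python3 -m pendant '[[-1,-17.5,-13.2,0,0,0,0],[-1,-20.7,-7.1,0,0,0,0],[-1,-21.9,-0.4,0,0,0,0],[-1,-20.9,6.4,0,0,0,0],[-1,-17.9,12.6,0,0,0,0]]'>o; python3 t.py
python3 - <<'E'
import numpy as np
E
```

```text
t 6.125 lugpix [(105, 5), (115, 54), (125, 5)] med 114.9 64 board ((0.6634811162948608, 0.12595772743225098), (0.1270231008529663, 0.14555931091308594), 24.777963638305664) 1300
crank -45.6 0.0703 F [-6.5  4.2 10.6] M [1.2  1.93 0.  ]
t 6.8 lugpix [(165, 24), (175, 27)] med 170.2 51 board ((0.6599135994911194, 0.1327924132347107), (0.1392960101366043, 0.1375131607055664), 80.9793930053711) 1286
crank 43.3 0.0698 F [-3.8 -5.7  8.2] M [-1.71  1.09 -0.  ]
```

Speed is about 1.43 rad/s and in band, with the steady state at ~1.5. I run two more turns, measuring every second call.

```bash
python3 -m pendant '[[-1,-13.2,17.5,0,0,0,0],[-1,-7.1,20.7,0,0,0,0],[-1,-0.4,21.9,0,0,0,0],[-1,6.4,20.9,0,0,0,0],[-1,12.6,17.9,0,0,0,0]]' >o
python3 -m pendant '[[-1,17.5,13.2,0,0,0,0],[-1,20.7,7.1,0,0,0,0],[-1,21.9,0.4,0,0,0,0],[-1,20.9,-6.4,0,0,0,0],[-1,17.9,-12.6,0,0,0,0]]' >o; python3 t.py
python3 -m pendant '[[-1,13.2,-17.5,0,0,0,0],[-1,7.1,-20.7,0,0,0,0],[-1,0.4,-21.9,0,0,0,0],[-1,-6.4,-20.9,0,0,0,0],[-1,-12.6,-17.9,0,0,0,0]]' >o
python3 -m pendant '[[-1,-17.5,-13.2,0,0,0,0],[-1,-20.7,-7.1,0,0,0,0],[-1,-21.9,-0.4,0,0,0,0],[-1,-20.9,6.4,0,0,0,0],[-1,-17.9,12.6,0,0,0,0]]'>o; python3 t.py
```

```text
t 8.1 lugpix [(-85, 53), (-75, 29)] med -81.5 82 board ((0.6569553017616272, 0.12667909264564514), (0.1141681894659996, 0.15313854813575745), 7.298919200897217) 1299
crank -135.2 0.0705 F [1.5 3.7 6.6] M [ 1.31 -0.49  0.01]
t 9.4 lugpix [(15, 23), (25, 76)] med 23.2 99 board ((0.6536692380905151, 0.12854796648025513), (0.13747470080852509, 0.13637897372245789), 22.714601516723633) 1300
crank 43.2 0.0698 F [-2.4 -5.1  7.2] M [-1.58  0.9  -0.03]
```

Steady at ~1.43 rad/s (13.6 rpm), in band. I'll go a little faster to get to 15 rpm and hold that for 5+ s.

```bash
cat > g.py <<'E'
import numpy as np,sys,json
def gen(a0,steps):
    a=np.radians(a0)+np.r_[0,np.cumsum(steps)];p=np.round(np.c_[np.cos(a),np.sin(a)]*70,1);d=np.diff(p,axis=0)
    for i in range(0,len(steps),5): print(json.dumps([[-1,round(-v[1],1)+0,round(-v[0],1)+0,0,0,0,0] for v in d[i:i+5]]).replace(' ',''))
    print('end',np.degrees(a[-1])%360)
if __name__=='__main__': gen(float(sys.argv[1]),eval(sys.argv[2]))
E
python3 g.py 44.06 '[.335]*45'
```

```text
[[-1,-13.8,18.8,0,0,0,0],[-1,-6.9,22.3,0,0,0,0],[-1,0.8,23.3,0,0,0,0],[-1,8.5,21.8,0,0,0,0],[-1,15.1,17.7,0,0,0,0]]
[[-1,20.2,11.8,0,0,0,0],[-1,22.9,4.6,0,0,0,0],[-1,23.1,-3.3,0,0,0,0],[-1,20.7,-10.7,0,0,0,0],[-1,16.1,-16.9,0,0,0,0]]
[[-1,9.7,-21.2,0,0,0,0],[-1,2.1,-23.3,0,0,0,0],[-1,-5.6,-22.6,0,0,0,0],[-1,-12.8,-19.5,0,0,0,0],[-1,-18.5,-14.3,0,0,0,0]]
[[-1,-22.1,-7.4,0,0,0,0],[-1,-23.4,0.3,0,0,0,0],[-1,-21.9,8.0,0,0,0,0],[-1,-18.1,14.7,0,0,0,0],[-1,-12.3,19.9,0,0,0,0]]
[[-1,-5.0,22.8,0,0,0,0],[-1,2.7,23.2,0,0,0,0],[-1,10.2,21.0,0,0,0,0],[-1,16.6,16.4,0,0,0,0],[-1,21.0,10.2,0,0,0,0]]
[[-1,23.2,2.6,0,0,0,0],[-1,22.8,-5.1,0,0,0,0],[-1,19.8,-12.4,0,0,0,0],[-1,14.6,-18.1,0,0,0,0],[-1,7.9,-22.0,0,0,0,0]]
[[-1,0.2,-23.3,0,0,0,0],[-1,-7.4,-22.2,0,0,0,0],[-1,-14.4,-18.4,0,0,0,0],[-1,-19.6,-12.7,0,0,0,0],[-1,-22.6,-5.5,0,0,0,0]]
[[-1,-23.3,2.2,0,0,0,0],[-1,-21.2,9.7,0,0,0,0],[-1,-16.8,16.2,0,0,0,0],[-1,-10.6,20.8,0,0,0,0],[-1,-3.2,23.1,0,0,0,0]]
[[-1,4.7,22.9,0,0,0,0],[-1,11.8,20.1,0,0,0,0],[-1,17.9,15.1,0,0,0,0],[-1,21.8,8.3,0,0,0,0],[-1,23.3,0.8,0,0,0,0]]
end 187.79387615971712
```

```bash
python3 -m pendant '[[-1,-13.8,18.8,0,0,0,0],[-1,-6.9,22.3,0,0,0,0],[-1,0.8,23.3,0,0,0,0],[-1,8.5,21.8,0,0,0,0],[-1,15.1,17.7,0,0,0,0]]' >o
python3 -m pendant '[[-1,20.2,11.8,0,0,0,0],[-1,22.9,4.6,0,0,0,0],[-1,23.1,-3.3,0,0,0,0],[-1,20.7,-10.7,0,0,0,0],[-1,16.1,-16.9,0,0,0,0]]' >o; python3 t.py
python3 -m pendant '[[-1,9.7,-21.2,0,0,0,0],[-1,2.1,-23.3,0,0,0,0],[-1,-5.6,-22.6,0,0,0,0],[-1,-12.8,-19.5,0,0,0,0],[-1,-18.5,-14.3,0,0,0,0]]' >o
python3 -m pendant '[[-1,-22.1,-7.4,0,0,0,0],[-1,-23.4,0.3,0,0,0,0],[-1,-21.9,8.0,0,0,0,0],[-1,-18.1,14.7,0,0,0,0],[-1,-12.3,19.9,0,0,0,0]]' >o; python3 t.py
```

```text
t 10.7 lugpix [(135, 23), (145, 32)] med 140.8 55 board ((0.6673105359077454, 0.13098686933517456), (0.1403617560863495, 0.1411392241716385), 51.08046340942383) 1279
crank -122.9 0.0706 F [1.6 8.5 7.1] M [ 2.12 -0.75  0.05]
t 12.0 lugpix [(-105, 18), (-95, 61)] med -96.5 79 board ((0.659099817276001, 0.12625685334205627), (0.15092313289642334, 0.1142476350069046), 82.84282684326172) 1321
crank 66.7 0.0698 F [-1.4 -6.4  5.8] M [-1.93  0.29  0.01]
```

```bash
python3 -m pendant '[[-1,-5.0,22.8,0,0,0,0],[-1,2.7,23.2,0,0,0,0],[-1,10.2,21.0,0,0,0,0],[-1,16.6,16.4,0,0,0,0],[-1,21.0,10.2,0,0,0,0]]' >o
python3 -m pendant '[[-1,23.2,2.6,0,0,0,0],[-1,22.8,-5.1,0,0,0,0],[-1,19.8,-12.4,0,0,0,0],[-1,14.6,-18.1,0,0,0,0],[-1,7.9,-22.0,0,0,0,0]]' >o; python3 t.py
cat > sim.py <<'E'
import numpy as np
def sim(lug,w,steps,D=.031,c=.033,I=.026,tail=2):
    for s in list(steps)+[0]*int(tail*8):
        for _ in range(125):
            w+=1e-3*(c*(s*8-w)-D*np.tanh(w/.01))/I; lug+=np.degrees(w)*1e-3
    return lug,w
E
python3 - <<'E'
from sim import *
r=np.linspace(.335,0,16)[1:]
for n in (10,15,20): 
  print(n,[sim(0,1.63,[.335]*n+list(r),D=D) for D in(.028,.031,.034)])
E
python3 g.py 260.0 '[.335]*2' | tail -1; python3 -c "
import math;print((44.06+30*.335*180/math.pi)%360)"
```

```text
t 13.3 lugpix [(15, 42), (25, 51)] med 20.7 93 board ((0.6536120772361755, 0.1277376413345337), (0.13738562166690826, 0.13439899682998657), 21.73816680908203) 1291
crank -99.1 0.0707 F [-0.1 10.1  9.8] M [ 3.22  0.01 -0.02]
10 [(np.float64(244.00469750901286), np.float64(2.8483996666977692e-99)), (np.float64(231.54883169747225), np.float64(1.5611495952900834e-114)), (np.float64(219.4757093285259), np.float64(2.194456141267471e-130))]
15 [(np.float64(309.50602951289477), np.float64(3.4847901617523178e-99)), (np.float64(293.8281268250334), np.float64(1.765517735246675e-114)), (np.float64(278.5410717505268), np.float64(2.248050589800259e-130))]
20 [(np.float64(375.0539771320625), np.float64(3.816884321921362e-99)), (np.float64(356.1356948276141), np.float64(1.866410908513131e-114)), (np.float64(337.61194570541755), np.float64(2.272706449086103e-130))]
end 298.3881722737652
259.88258410647745
```

15.0 rpm confirmed. I slow down on a ramp that should stop short of the mark, then creep.

```bash
python3 g.py 259.88 '[.335]*15+list(np.round(np.linspace(.335,0,16)[1:],3))'
```

```text
[[-1,0.2,-23.3,0,0,0,0],[-1,-7.4,-22.2,0,0,0,0],[-1,-14.4,-18.4,0,0,0,0],[-1,-19.6,-12.7,0,0,0,0],[-1,-22.6,-5.5,0,0,0,0]]
[[-1,-23.3,2.2,0,0,0,0],[-1,-21.2,9.7,0,0,0,0],[-1,-16.8,16.2,0,0,0,0],[-1,-10.6,20.8,0,0,0,0],[-1,-3.2,23.1,0,0,0,0]]
[[-1,4.7,22.9,0,0,0,0],[-1,11.8,20.1,0,0,0,0],[-1,17.9,15.1,0,0,0,0],[-1,21.8,8.3,0,0,0,0],[-1,23.3,0.8,0,0,0,0]]
[[-1,20.9,-6.3,0,0,0,0],[-1,16.7,-11.4,0,0,0,0],[-1,12.1,-14.3,0,0,0,0],[-1,7.3,-15.5,0,0,0,0],[-1,3.2,-15.3,0,0,0,0]]
[[-1,-0.1,-14.0,0,0,0,0],[-1,-2.4,-12.3,0,0,0,0],[-1,-3.9,-10.2,0,0,0,0],[-1,-4.6,-8.2,0,0,0,0],[-1,-4.6,-6.3,0,0,0,0]]
[[-1,-4.1,-4.6,0,0,0,0],[-1,-3.4,-3.3,0,0,0,0],[-1,-2.4,-2.0,0,0,0,0],[-1,-1.2,-1.0,0,0,0,0],[-1,0.0,0.0,0,0,0,0]]
end 322.1498950114167
```

```bash
python3 -m pendant '[[-1,0.2,-23.3,0,0,0,0],[-1,-7.4,-22.2,0,0,0,0],[-1,-14.4,-18.4,0,0,0,0],[-1,-19.6,-12.7,0,0,0,0],[-1,-22.6,-5.5,0,0,0,0]]' >o
python3 -m pendant '[[-1,-23.3,2.2,0,0,0,0],[-1,-21.2,9.7,0,0,0,0],[-1,-16.8,16.2,0,0,0,0],[-1,-10.6,20.8,0,0,0,0],[-1,-3.2,23.1,0,0,0,0]]' >o; python3 t.py
python3 -m pendant '[[-1,4.7,22.9,0,0,0,0],[-1,11.8,20.1,0,0,0,0],[-1,17.9,15.1,0,0,0,0],[-1,21.8,8.3,0,0,0,0],[-1,23.3,0.8,0,0,0,0]]' >o
python3 -m pendant '[[-1,20.9,-6.3,0,0,0,0],[-1,16.7,-11.4,0,0,0,0],[-1,12.1,-14.3,0,0,0,0],[-1,7.3,-15.5,0,0,0,0],[-1,3.2,-15.3,0,0,0,0]]' >o; python3 t.py
python3 -m pendant '[[-1,-0.1,-14.0,0,0,0,0],[-1,-2.4,-12.3,0,0,0,0],[-1,-3.9,-10.2,0,0,0,0],[-1,-4.6,-8.2,0,0,0,0],[-1,-4.6,-6.3,0,0,0,0]]' >o; python3 t.py
python3 -m pendant '[[-1,-4.1,-4.6,0,0,0,0],[-1,-3.4,-3.3,0,0,0,0],[-1,-2.4,-2.0,0,0,0,0],[-1,-1.2,-1.0,0,0,0,0],[-1,0.0,0.0,0,0,0,0]]' >o; python3 t.py
```

```text
t 14.6 lugpix [(135, 8), (145, 44)] med 143.9 52 board ((0.6668636202812195, 0.1309937834739685), (0.1411551982164383, 0.13915106654167175), 53.518428802490234) 1289
crank 90.3 0.0699 F [ 1.9 -6.1  4.1] M [-1.69 -0.46 -0.04]
t 15.9 lugpix [(-105, 11), (-95, 65), (-85, 5)] med -94.5 81 board ((0.6586880683898926, 0.1261691451072693), (0.15040630102157593, 0.1141941249370575), 83.54635620117188) 1312
crank -94.3 0.0705 F [-0.3  5.7 10. ] M [1.8  0.4  0.03]
t 16.575 lugpix [(-55, 74), (-45, 16)] med -53.5 90 board ((0.6672882437705994, 0.12506520748138428), (0.13590407371520996, 0.14176443219184875), 34.943477630615234) 1318
crank -50.5 0.0702 F [-4.7  2.8  8.8] M [ 0.68  0.99 -0.  ]
t 17.25 lugpix [(-45, 23), (-35, 66)] med -36.9 89 board ((0.6670153737068176, 0.13131195306777954), (0.14321590960025787, 0.14038871228694916), 51.946990966796875) 1291
crank -38.0 0.0701 F [-3.2  1.8  8.3] M [0.63 0.9  0.  ]
```

```bash
python3 t.py; python3 - <<'E'
from sim import *
for n in (2,3,4,5,6):
  for a in (.18,.2,.22): print(n,a,[sim(0,0,[.1]+[a]*n+[.1],D=D)[0].round(1) for D in(.028,.031,.034)])
E
python3 g.py 322.15 '[.1]+[.2]*3+[.1]+[0]*5'
```

```text
t 17.3 lugpix [(-45, 19), (-35, 71)] med -36.9 90 board ((0.6672118306159973, 0.13147316873073578), (0.14319837093353271, 0.13904765248298645), 53.22804260253906) 1293
crank -38.0 0.0701 F [-3.7  2.9  9.3] M [ 0.63  0.83 -0.  ]
2 0.18 [np.float64(3.1), np.float64(2.4), np.float64(1.8)]
2 0.2 [np.float64(4.0), np.float64(3.2), np.float64(2.6)]
2 0.22 [np.float64(4.9), np.float64(4.1), np.float64(3.4)]
3 0.18 [np.float64(5.4), np.float64(4.2), np.float64(3.3)]
3 0.2 [np.float64(6.9), np.float64(5.7), np.float64(4.6)]
3 0.22 [np.float64(8.6), np.float64(7.2), np.float64(6.1)]
4 0.18 [np.float64(8.0), np.float64(6.4), np.float64(5.0)]
4 0.2 [np.float64(10.4), np.float64(8.6), np.float64(7.0)]
4 0.22 [np.float64(12.9), np.float64(10.9), np.float64(9.2)]
5 0.18 [np.float64(10.9), np.float64(8.7), np.float64(6.9)]
5 0.2 [np.float64(14.1), np.float64(11.8), np.float64(9.7)]
5 0.22 [np.float64(17.6), np.float64(15.0), np.float64(12.8)]
6 0.18 [np.float64(14.0), np.float64(11.3), np.float64(8.9)]
6 0.2 [np.float64(18.2), np.float64(15.3), np.float64(12.7)]
6 0.22 [np.float64(22.6), np.float64(19.5), np.float64(16.6)]
[[-1,-5.8,-4.0,0,0,0,0],[-1,-12.5,-6.2,0,0,0,0],[-1,-13.5,-3.6,0,0,0,0],[-1,-14.0,-0.8,0,0,0,0],[-1,-6.9,0.6,0,0,0,0]]
[[-1,0.0,0.0,0,0,0,0],[-1,0.0,0.0,0,0,0,0],[-1,0.0,0.0,0,0,0,0],[-1,0.0,0.0,0,0,0,0],[-1,0.0,0.0,0,0,0,0]]
end 7.986623610465813
```

Stopped at −36.9°, so 24° to go. I give one pulse of about 15–18°, then trim.

```bash
python3 g.py 322.15 '[.1]+[.2]*6+[.1]+[0]*2'
```

```text
[[-1,-5.8,-4.0,0,0,0,0],[-1,-12.5,-6.2,0,0,0,0],[-1,-13.5,-3.6,0,0,0,0],[-1,-14.0,-0.8,0,0,0,0],[-1,-13.8,1.9,0,0,0,0]]
[[-1,-13.2,4.6,0,0,0,0],[-1,-12.0,7.2,0,0,0,0],[-1,-5.4,4.5,0,0,0,0],[-1,0.0,0.0,0,0,0,0],[-1,0.0,0.0,0,0,0,0]]
end 42.36409131831522
```

```bash
python3 -m pendant '[[-1,-5.8,-4.0,0,0,0,0],[-1,-12.5,-6.2,0,0,0,0],[-1,-13.5,-3.6,0,0,0,0],[-1,-14.0,-0.8,0,0,0,0],[-1,-13.8,1.9,0,0,0,0]]' >o
python3 -m pendant '[[-1,-13.2,4.6,0,0,0,0],[-1,-12.0,7.2,0,0,0,0],[-1,-5.4,4.5,0,0,0,0],[-1,0,0,0,0,0,0],[-1,0,0,0,0,0,0]]' >o;  python3 -m pendant '[[-1,0,0,0,0,0,0],[-1,0,0,0,0,0,0],[-1,0,0,0,0,0,0],[-1,0,0,0,0,0,0],[-1,0,0,0,0,0,0]]' >o; python3 t.py a1.png
python3 - <<'E'
import cv2
i=cv2.imread('pics/a1.png')[170:310,270:450];cv2.imwrite('pics/a1c.png',cv2.resize(i,None,fx=4,fy=4,interpolation=cv2.INTER_CUBIC))
E
```

```text
t 19.225 lugpix [(-25, 64), (-15, 29)] med -22.2 93 board ((0.6643540263175964, 0.13357612490653992), (0.14380919933319092, 0.13666975498199463), 67.29358673095703) 1284
crank 41.6 0.0697 F [-2.  -0.8  7.3] M [-0.15  0.63  0.  ]
```

View pics/a1c.png

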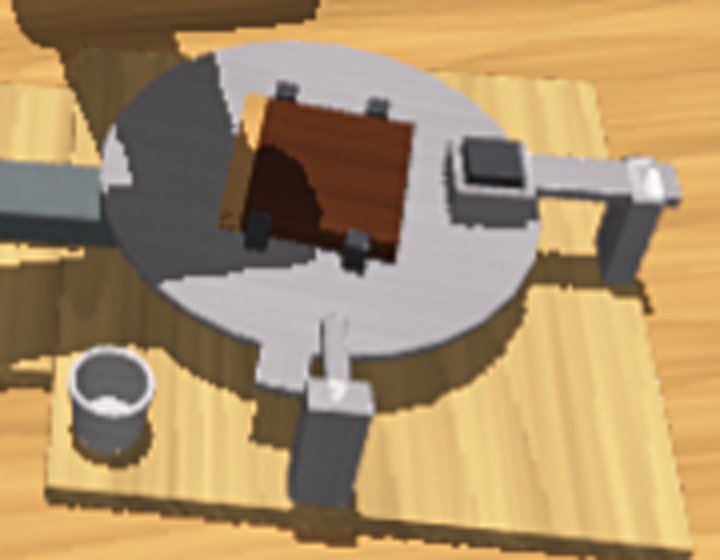

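The crop shows the lug at (285,365), one lug-width short of the finger at (335,350). Before the trim I refine the angle of the finger.

```bash
cat > k.py <<'E'
from h import *
A=np.array([.6565,.1184])
for n in('scene','side'):
    c=cap(n);P=cloud(c).reshape(-1,3);q=P[:,:2]-A;r=np.hypot(*q.T);a=np.degrees(np.arctan2(q[:,1],q[:,0]))
    m=(abs(P[:,2]-.106)<.008)&(r>.148)&(r<.168)&(abs(a+13)<8)
    print(n,'finger',np.percentile(a[m],[0,5,50,95,100]).round(1) if m.any() else 0,m.sum())
    m=(abs(P[:,2]-.07)<.005)&(r>.150)&(r<.166)&(abs(a+15)<20)
    print(' lug',np.percentile(a[m],[0,5,50,95,100]).round(1) if m.any() else 0,m.sum(),P[m].mean(0).round(4))
E
python3 k.py; python3 g.py 42.364 '[.1]+[.21]*4+[.1]+[0]*4'
```

```text
scene finger [-15.6 -15.5 -13.4 -10.7 -10.6] 47
 lug [-27.5 -26.8 -22.3 -17.5 -17.1] 71 [0.8025 0.0588 0.0694]
side finger [-17.  -16.8 -14.6 -12.2 -10.6] 21
 lug [-30.4 -30.  -23.  -17.2 -16.9] 27 [0.802  0.0556 0.0693]
[[-1,-4.9,4.9,0,0,0,0],[-1,-8.6,11.9,0,0,0,0],[-1,-5.9,13.5,0,0,0,0],[-1,-3.0,14.3,0,0,0,0],[-1,0.0,14.7,0,0,0,0]]
[[-1,1.1,6.9,0,0,0,0],[-1,0.0,0.0,0,0,0,0],[-1,0.0,0.0,0,0,0,0],[-1,0.0,0.0,0,0,0,0],[-1,0.0,0.0,0,0,0,0]]
end 101.95161069360562
```

```bash
python3 -m pendant '[[-1,-4.9,4.9,0,0,0,0],[-1,-8.6,11.9,0,0,0,0],[-1,-5.9,13.5,0,0,0,0],[-1,-3.0,14.3,0,0,0,0],[-1,0.0,14.7,0,0,0,0]]' >o
python3 -m pendant '[[-1,1.1,6.9,0,0,0,0],[-1,0,0,0,0,0,0],[-1,0,0,0,0,0,0],[-1,0,0,0,0,0,0],[-1,0,0,0,0,0,0]]' >o;  python3 -m pendant '[[-1,0,0,0,0,0,0],[-1,0,0,0,0,0,0],[-1,0,0,0,0,0,0],[-1,0,0,0,0,0,0],[-1,0,0,0,0,0,0]]' >o; python3 t.py a2.png; python3 k.py
python3 - <<'E'
import cv2
i=cv2.imread('pics/a2.png')[170:310,270:450];cv2.imwrite('pics/a2c.png',cv2.resize(i,None,fx=4,fy=4,interpolation=cv2.INTER_CUBIC))
E
```

```text
t 21.25 lugpix [(-15, 20), (-5, 10)] med -14.5 30 board ((0.6609433889389038, 0.1326751708984375), (0.14101551473140717, 0.1378890722990036), 78.4345932006836) 1279
crank 101.1 0.0697 F [-1.5  3.   8.9] M [ 0.6   0.42 -0.01]
scene finger [-15.6 -15.4 -13.4 -10.7 -10.6] 46
 lug [-17.3 -17.2 -14.7  -6.8  -6.5] 23 [0.8069 0.0834 0.0698]
side finger [-17.3 -16.7 -14.9 -11.  -10.8] 23
 lug [-19.6 -18.5 -13.7  -8.2  -7.5] 25 [0.8104 0.0807 0.0702]
```

View pics/a2c.png

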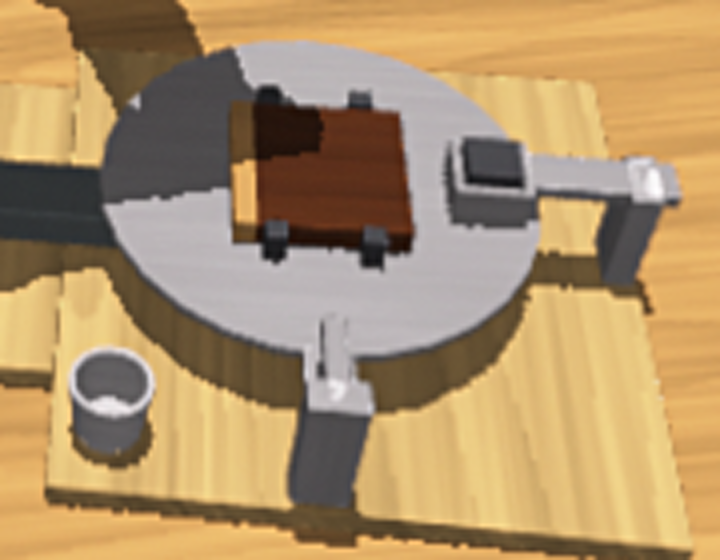

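The lug now sits under the finger: its edges are at −17.3/−6.5°, centre about −12°, against the finger at −13°, so about 2 mm off. I release and retreat straight up.

```bash
python3 -m pendant '[[1,0,0,0,0,0,0],[1,0,0,0,0,0,0],[1,0,0,0,0,0,0],[1,0,0,0,0,0,0],[1,0,0,0,0,0,0]]' | tail -3; python3 -m pendant '[[1,0,0,-20,0,0,0],[1,0,0,-30,0,0,0],[1,0,0,-40,0,0,0],[1,0,0,-40,0,0,0],[1,0,0,-20,0,0,0]]'; python3 -m pendant '[[1,20,30,0,0,0,0],[1,20,40,0,0,0,0],[1,20,40,0,0,0,0],[1,0,20,0,0,0,0],[1,0,0,0,0,0,0]]';  python3 -m pendant '[[1,0,0,0,0,0,0],[1,0,0,0,0,0,0],[1,0,0,0,0,0,0],[1,0,0,0,0,0,0],[1,0,0,0,0,0,0]]'; python3 t.py a3.png; python3 k.py
```

```text
force: [0.3, -0.1, 0.0]
grip_width: 0.0853
finger_force: 0.0
time_s: 22.65
eef_pos: [0.576, -0.1047, 0.2641]
ee_rot: [-179.8, -0.0, -90.0]
force: [-0.3, 1.1, -0.9]
grip_width: 0.0854
finger_force: 0.0
time_s: 23.28
eef_pos: [0.4442, -0.1648, 0.2619]
ee_rot: [-179.9, 0.0, -90.0]
force: [-0.4, -0.8, 0.3]
grip_width: 0.0853
finger_force: 0.0
time_s: 23.9
eef_pos: [0.4454, -0.1645, 0.2612]
ee_rot: [180.0, 0.0, -90.0]
force: [-1.0, 0.4, 0.1]
grip_width: 0.0853
finger_force: 0.0
t 23.9 lugpix [(-15, 24), (-5, 5)] med -16.3 29 board ((0.6619568467140198, 0.13256457448005676), (0.1388947069644928, 0.13801728188991547), 76.88330841064453) 1299
crank 176.7 0.1443 F [-1.   0.4  0.1] M [-0.03  0.04  0.05]
scene finger [-15.7 -15.5 -13.4 -10.8 -10.5] 48
 lug [-18.  -18.  -15.4  -7.5  -7. ] 23 [0.8062 0.0805 0.0696]
side finger [-17.3 -16.4 -14.1 -10.   -9.5] 23
 lug [-19.9 -18.1 -13.5  -9.4  -7.9] 23 [0.8097 0.0822 0.0701]
```

View pics/a3.png

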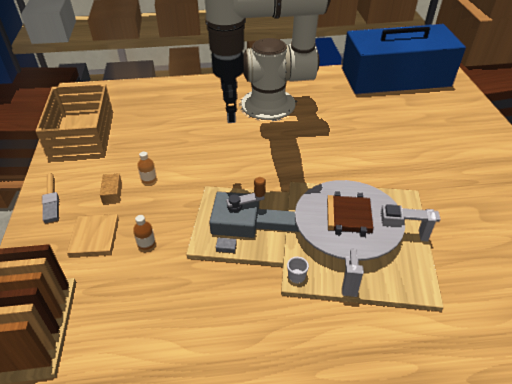

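The picture shows the gripper clear at (231,120), the knob released at (260,187), the lug under the finger at (352,260), and the bystanders where they were.

```bash
python3 -c "
from rig import arm;print(arm.hand_in())"
```

```text
the job is handed in; nothing more can be done
None
```

The job is handed in at about 24 s: the turntable ran at about 13–16 turns a minute for roughly 10 s (14–16 in the later turns). It then stopped with the lug about 2 mm or less from the mark under the finger; the crank is released, the arm is clear, and the other things look unmoved.

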